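# Park the castored sample caddy in its catch dock beside the spectrometer

## Task

Take the blue sample caddy by its push bar and roll it straight ahead until all four castors trail straight behind, before its nose enters the yellow taped bay; then steer it, wheels on the bench, squarely into the bay. Roll it gently on against the two sprung buffers until the catch drops behind its steel loop and holds it there, without ramming the buffers solid or shoving hard against the dock. Let go and leave it caught, inside the tape; the jar must stay standing on the caddy and the other things on the bench must be left alone.

Things in the scene. Friction and masses are not known exactly. Their poses are not given: they have to be found in the camera images.
- caddy: Blue tray caddy on four brakeless swivel castors; tray 180 (x) x 130 (y) mm, underside 38, rim 60 mm above the bench, load up to 100 mm, 0.6 to 0.95 kg in all. Origin: on the bench plane under the tray's middle; x forward (nose), z up. 60 to 90 mm of straight rolling brings the castors to trail from any start. Rubber bumpers on the front face: y = +-46, face x = +96, z = 50 mm.
- loop (a point): Middle of the crossbar of the steel loop on the caddy's nose, which the catch holds: 6 mm round rod along caddy y, 52 mm long, at caddy x = +118 mm, z = 56 mm. It lifts the sloping catch beak over the last 14 mm of the way in (push 3 to 5 N, easing to almost none as it passes over); the catch drops behind it when the buffers are pressed 4.5 mm, the push jumps to 6 N and climbs 0.9 N/mm to 8.8 N, buffers solid.
- push_bar (a point): Middle of the caddy's push bar, a black round bar 12 mm thick and about 90 mm free length along caddy y, at caddy x = -120 mm, 90 mm above the bench; 24 mm of free space to the tray's rear face. It can be pinched from above, fingers closing along caddy x.
- wheel_fl (a point): Axle centre of the front left castor wheel (30 mm wheel, 10 mm wide). The castor swivels freely right round a pin at caddy x = +65, y = +46 mm; the axle lies 14 mm from that pin, so when the castor trails straight this point is 14 mm behind the pin (caddy -x).
- wheel_fr (a point): Axle centre of the front right castor wheel (30 mm wheel, 10 mm wide). The castor swivels freely right round a pin at caddy x = +65, y = -46 mm; the axle lies 14 mm from that pin, so when the castor trails straight this point is 14 mm behind the pin (caddy -x).
- wheel_rl (a point): Axle centre of the rear left castor wheel (30 mm wheel, 10 mm wide). The castor swivels freely right round a pin at caddy x = -65, y = +46 mm; the axle lies 14 mm from that pin, so when the castor trails straight this point is 14 mm behind the pin (caddy -x).
- wheel_rr (a point): Axle centre of the rear right castor wheel (30 mm wheel, 10 mm wide). The castor swivels freely right round a pin at caddy x = -65, y = -46 mm; the axle lies 14 mm from that pin, so when the castor trails straight this point is 14 mm behind the pin (caddy -x).
- jar: Amber jar with white lid, 38 mm wide, 55 mm tall, loose in a shallow pocket on the tray; origin in the centre of its underside, z up its axis.
- bay: Parking bay fixed to the bench: yellow tape outline 150 mm wide inside, from x = -125 to +115 mm, entered from its open -x end; x is the way in, z up. The catch dock stands at its +x end. Origin: on the bench, where the caddy's origin stands when caught with the dock head in mid-slot.
- dock (a point): Middle of the dock's fixed aluminium plate (bay x = 185 mm, 170 x 150 mm). On it the grey head with buffers and catch, 82 mm tall, is clamped in slots anywhere from -32 to +32 mm of mid-slot along x. This setting is not measured: find it by feel. The caught caddy shifts with it. Two sprung buffers at y = +-46, z = 50 mm have 8 mm travel. Over the middle is the steel catch arm, 24 mm wide.
- beaker: Bystander: clear beaker, 68 mm wide, 85 mm tall; origin at the centre of its underside.
- reagent: Bystander: closed amber bottle, 60 mm wide, 120 mm tall; origin at the centre of its underside.
- tipbox: Bystander: orange pipette tip box with clear lid, 85 x 115 x 65 mm; origin at the centre of its underside.
- petri: Bystander: closed petri dish, 90 mm wide, 16 mm tall; origin at the centre of its underside.
- objective: Bystander: steel microscope objective standing on end, 31 mm wide, 52 mm tall; origin at the centre of its underside.
- pen: Bystander: black marker pen with red cap lying, 130 x 13 mm; origin at the centre of its underside.
- driver: Bystander: small screwdriver with yellow handle lying, 160 mm long; origin at the centre of its underside.

How it is judged:
On the way:
1. all four castors trail straight (within about 0.35 rad) before the caddy's nose enters the taped bay (x of each of wheel_fl, wheel_fr in the frame of caddy below 0.0518 m and x of each of wheel_rl, wheel_rr in the frame of caddy below -0.0782 m and x of caddy in the frame of bay below -0.19 m), for 0.1 s.
At the end, for the whole second after the job is handed in: The caddy rests on its wheels in the bay, within 10 mm of its centre line, 42 mm of its origin along it and 5 degrees of square, and is caught: left alone, it is gripped between buffers and catch (contact forces add up to over 5 N, about 11 N when caught). The jar stands upright on it (contact force between caddy and bay above 5 N and x of caddy in the frame of bay between -0.042 and 0.042 m and y of caddy in the frame of bay between -0.01 and 0.01 m and angle between the x axis of caddy and the x axis of bay, either way round below 0.087 rad and angle between caddy's own z axis and vertical below 0.05 rad and linear speed of caddy below 0.01 m/s and angle between jar's own z axis and vertical below 0.15 rad and horizontal distance between jar and caddy below 0.08 m); the robot touches nothing.
It fails at once if the caddy is pressed against the dock with more than 16 N (contact force between caddy and bay above 16 N).
It fails at once if the caddy is lifted off the bench or tipped (height (world z) of caddy above 0.012 m or angle between caddy's own z axis and vertical above 0.15 rad).
It fails at once if the jar falls over (angle between jar's own z axis and vertical above 0.6 rad).
It fails at once if a bystander is moved by more than 20 mm (distance of any of beaker, reagent, tipbox, petri, objective, pen, driver from where it was at the start of the episode above 0.02 m).
It also fails if it takes over 69 s, if anything falls off the work surface, if the arm or the gripper's body presses on something with over 40 N, if the wrist force passes 120 N, or if a joint passes its speed limit or range.

## Robot

A 6-joint arm with a two-finger parallel gripper is mounted at the origin on the work surface. World frame = base frame: x ahead of the robot, y to its left, z up, the work surface at z = 0. Lengths are in m, angles in rad, forces in N, time in s.
With the tool pointing down it reaches from about 0.275 to 0.825 m from the base axis. Payload 4.9 kg.
Tool frame: the origin (TCP) lies midway between the tips of the shut fingers; the grasp point (between the pads) lies arm.hold_point_z behind it (arm.hold_point_z is the distance from the TCP to the grasp point, in m); z points along the fingers, y is the line along which they close (so a half turn about z gives the same grasp; the last joint's range is limited). The gripper opens to 85 mm and grips with 20 to 120 N. Pads are 22 mm wide; open, the fingers measure 114 mm over their backs; the gripper's body (76 mm by 85 mm) begins 54 mm behind the grasp point. The pads swing forward as they close: fully open they stand 13 mm farther back than shut.
Start: joints at [-1.458, 0.326, -0.193, 1.052, 0, 1.437], TCP at [0.134, -0.533, 0.231] pointing down, gripper open.
Joint ranges: [-2.65, 2.65], [-0.97, 1.79], [-1.3, 1.35], [-1.93, 2.1], [-1.47, 1.37], [-3.14, 3.14]. Speed limits (rad/s): [2.57, 2.57, 3.14, 3.14, 3.14, 3.14].

## Interface

Orientations are given as a unit quaternion [x, y, z, w].
In Python, from cell import arm gives the robot as it stands.
- The arm moves only by the shell command python3 -m jog 'ROWS' [OPENING] [FORCE]. ROWS is JSON, a list of rows, each a list of 2 entries, a list of its own where there are three numbers: the shift along the tool's x, y, z in units of 0.4 m (1.0 is 0.4 m), then the turn about the tool's z in units of 1.5 rad (1.0 is 1.5 rad). A call has 1 to 20 rows; each row is the pose to reach, as a shift and turn from the pose commanded when the call began, along the tool's axes at that moment; what a row does not reach only later rows make up. A row lasts 1/10 s, in which the tool goes at most 50 mm and 8.59 degrees, less where a joint would pass 70% of its speed; a pose out of reach is approached as far as the arm can. A call with a number of a shift or a turn outside -1 to 1 is refused whole. A call with a gripper value outside its range is refused whole. OPENING is the opening in per cent of the stroke, from 0 (shut) to 100 (fully open), set as the call begins (- or left out, the last holds). The fingers move at their own pace and stop on an object; FORCE is the grip in N (left out, the last holds). Time passes only in rows, so rows that repeat a pose let the fingers close. It gives the time, the measured TCP pose, the force, the opening and the grip force at its end, in the units of the state.
- arm.state(): the state, without advancing time (a new reading comes with each control period).
- arm.grab_frame(name): name is "scene" or "top" or "wrist"; returns the picture (400x640x3 uint8, red, green, blue); there is no depth.
- arm.camera_model(name): a dict with "fx", "fy", "cx", "cy" (pixels), "cam_to_world" (4x4, takes a point from camera to world coordinates). Camera axes: x right, y up, looking along -z (the intrinsics and any distortion apply to the point x, -y, -z); pixel columns grow to the right and rows downward; lengths in m; the calibration is good to about 2 mm. The wrist camera is an equidistant fisheye: a pixel r from the principal point sees the ray r / f radians off the axis. A picture is of the moment at which its call begins: read the wrist's pose just before it. camera_model takes no time and is no camera call; for the wrist camera it gives the pose at the moment of the call.
- arm.sign_off(): hands the job in; it is judged then, once.
Trained networks look in the newest picture that a camera, given by its name, has taken for a name from the list of things; names that differ only in an ending like _2 or _b are one class to them, and where a whole thing is asked for, a point or a joint stands for the part that bears it (a point fixed in the world has none). Each returns a list of dicts, best first, with "conf" (0 to 1); they miss things now and then, are a little off and sometimes report something else, mostly with a low value. They report only what shows in the picture. A call takes as long as a camera call.
- arm.search_frame(camera, thing): "bbox" ([left, top, right, bottom] as shares, 0 to 1, of the picture: columns of its width, rows of its height, round what is visible of it).
- arm.silhouettes(camera, thing): "mask" (400x640 bool, what is visible of it) and "bbox" ([left, top, right, bottom] as shares, 0 to 1, of the picture: columns of its width, rows of its height, round what is visible of it).
The state is a dict: "t": time; "qpos": joint angles; "qd": joint speeds; "joint_torque": joint torques, N m; "eef_pos": TCP position; "orientation": TCP orientation; "contact_force": force on the tool from outside, world axes, zero at the start; "ft_torque": the same for the moment, N m; "gripper_width": finger opening in m; "grasp_force": force on a finger pad.
Only numpy, scipy, OpenCV 4.12 (cv2) and the standard library are available. Lean on these libraries where they do the work, as an engineer would, in place of code of your own. Each camera call takes 0.05 s, during which the arm holds its last target. There are 200 camera calls.

## Working session

There is one attempt and no reset: what is moved stays moved. The work goes in short steps, Python scripts to look and compute and a shell command to move; the robot and the scene stay as the last step left them, time stands still between calls to the robot, and variables do not carry over. Pictures are saved under pics/ and viewed, at most 10 in all, crops included, and the job is handed in when it is done.

```bash
ls; mkdir -p pics
cat > h.py <<'E'
import numpy as np, cv2
from cell import arm
def ray(name,u,v,cm=None):
    c=cm or arm.camera_model(name); T=np.array(c["cam_to_world"])
    x=(u-c["cx"])/c["fx"]; y=(v-c["cy"])/c["fy"]
    if name=="wrist":
        r=np.hypot(x,y); s=np.sin(r)/r if r>1e-9 else 1; d=np.array([x*s,-y*s,-np.cos(r)])
    else: d=np.array([x,-y,-1.])
    return T[:3,3],T[:3,:3]@d
def at(name,u,v,z,cm=None):
    o,d=ray(name,u,v,cm); return o+d*(z-o[2])/d[2]
def proj(name,p,cm=None):
    c=cm or arm.camera_model(name); T=np.array(c["cam_to_world"])
    q=T[:3,:3].T@(np.array(p)-T[:3,3]); x,y,z=q[0],-q[1],-q[2]
    if name=="wrist":
        h=np.hypot(x,y); a=np.arctan2(h,z)/h; return c["cx"]+c["fx"]*x*a, c["cy"]+c["fy"]*y*a
    return c["cx"]+c["fx"]*x/z, c["cy"]+c["fy"]*y/z
def snap(name,tag):
    f=arm.grab_frame(name); cv2.imwrite(f"pics/{tag}.png",f[:,:,::-1]); return f
E
python3 - <<'E'
from h import *
np.set_printoptions(precision=3,suppress=True)
print(arm.state(), arm.hold_point_z)
f=snap("top","top0"); 
for t in ["caddy","push_bar","loop","jar","bay","dock","wheel_fl","wheel_rl","beaker","reagent","tipbox","petri","objective","pen","driver"]:
    for r in arm.search_frame("top",t)[:2]:
        b=np.array(r["bbox"])*[640,400,640,400]; u,v=(b[0]+b[2])/2,(b[1]+b[3])/2
        print(t,round(r["conf"],2),b.round(0),at("top",u,v,0.03)[:2])
snap("scene","scene0")
print(np.array(arm.camera_model("top")["cam_to_world"]))
E
```

```text
pics
{'t': 0.0, 'qpos': array([-1.458,  0.327, -0.194,  1.052,  0.   ,  1.437]), 'qd': array([ 0.002,  0.   ,  0.   ,  0.   , -0.002,  0.002]), 'joint_torque': array([ -0.001, -44.34 ,  26.244,   0.015,  -0.   ,   0.   ]), 'eef_pos': array([ 0.134, -0.533,  0.23 ]), 'orientation': array([ 0.992,  0.123,  0.   , -0.001]), 'contact_force': array([-0.474, -0.11 , -0.295]), 'ft_torque': array([-0.021, -0.036,  0.011]), 'grasp_force': 0.0, 'gripper_width': 0.08542181907311878} 0.0187
caddy 0.6 [327. 166. 407. 210.] [ 0.57  -0.112]
push_bar 0.71 [331. 169. 403. 213.] [ 0.561 -0.112]
push_bar 0.2 [241. 264. 264. 278.] [0.287 0.263]
loop 0.79 [329. 171. 405. 210.] [ 0.563 -0.112]
jar 0.44 [345. 188. 357. 203.] [ 0.544 -0.059]
dock 0.87 [172. 170. 289. 221.] [0.536 0.348]
wheel_rl 0.56 [375. 113. 411. 143.] [ 0.781 -0.201]
wheel_rl 0.35 [327. 166. 409. 212.] [ 0.568 -0.115]
beaker 0.66 [240. 263. 266. 280.] [0.285 0.263]
reagent 0.53 [253. 119. 272. 142.] [0.764 0.248]
tipbox 0.86 [375. 113. 415. 144.] [ 0.778 -0.205]
petri 0.98 [327. 118. 352. 143.] [ 0.767 -0.017]
pen 0.45 [393. 265. 430. 266.] [ 0.316 -0.259]
driver 0.63 [446. 157. 451. 181.] [ 0.641 -0.386]
[[ 0.02   0.99  -0.14   0.309]
 [-1.     0.017 -0.017  0.031]
 [-0.015  0.14   0.99   1.717]
 [ 0.     0.     0.     1.   ]]
```

View pics/top0.png

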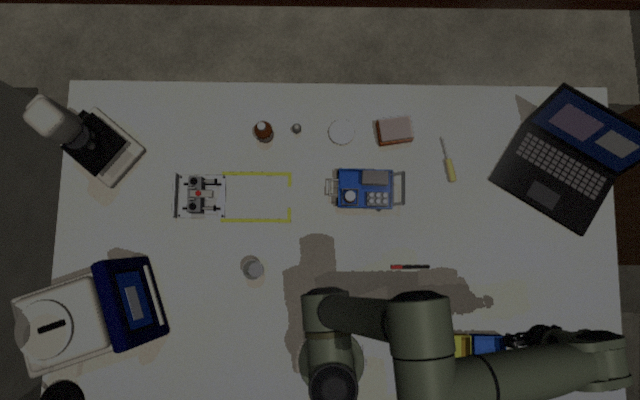

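View pics/scene0.png

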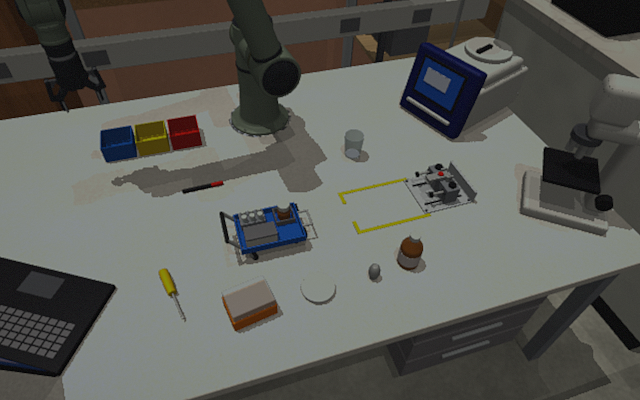

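The top view shows the caddy at about (365,188), its push bar at u≈403 and its nose pointing left (+y). The bay opening is at u≈291 and the dock at u≈200. The scene view agrees. Next I measure the tape, tray and bar by colour.

Run:
```python
from h import *
np.set_printoptions(precision=4,suppress=True)
f=cv2.imread("pics/top0.png"); hsv=cv2.cvtColor(f,cv2.COLOR_BGR2HSV)
y=cv2.inRange(hsv,(22,110,60),(38,255,255)); y[:, :210]=0;y[:,300:]=0;y[:165]=0;y[228:]=0
vs,us=np.nonzero(y); P=np.array([at("top",u,v,0)[:2] for u,v in zip(us,vs)])
print(len(P),us.min(),us.max(),vs.min(),vs.max())
mid=(us>226)&(us<286)
for nm,m in(("far",mid&(vs<185)),("near",mid&(vs>205))):
    q=P[m]; k=np.polyfit(q[:,1],q[:,0],1); print(nm,m.sum(),k,"x at y=.3",np.polyval(k,.3), q[:,1].min(),q[:,1].max())
end=us>287; print("entrance y min",P[:,1].min(),np.median(P[end][:,1]))
b=cv2.inRange(hsv,(100,120,40),(125,255,255)); b[:, :320]=0;b[:,420:]=0;b[:155]=0;b[225:]=0
vs,us=np.nonzero(b); Q=np.array([at("top",u,v,.06)[:2] for u,v in zip(us,vs)]).astype(np.float32)
print("tray",cv2.minAreaRect(Q*1000))
c=f[155:230,165:420]; cv2.imwrite("pics/crop0.png",cv2.convertScaleAbs(cv2.resize(c,None,fx=3.1,fy=3.1,interpolation=cv2.INTER_CUBIC),alpha=1.5))
for u,v in((404,171),(404,206),(402,188),(326,178),(326,200)): print(u,v,at("top",u,v,.09)[:2],at("top",u,v,.056)[:2])
```

```text
437 221 290 172 221
far 154 [-0.0053  0.622 ] x at y=.3 0.620408611854639 0.16820827497405372 0.36890174947067095
near 173 [-0.0159  0.4628] x at y=.3 0.4580333864076176 0.16363575319595633 0.36169560252580335
entrance y min 0.14661906901529664 0.15122534479179356
tray ((566.2003173828125, -97.86870574951172), (127.25484466552734, 169.03475952148438), 0.7737361788749695)
404 171 [ 0.6196 -0.2266] [ 0.6261 -0.232 ]
404 206 [ 0.5049 -0.2261] [ 0.509  -0.2314]
402 188 [ 0.5635 -0.2199] [ 0.5688 -0.2251]
326 178 [0.5922 0.0269] [0.5981 0.0269]
326 200 [0.5199 0.0257] [0.5243 0.0256]
```

View pics/crop0.png

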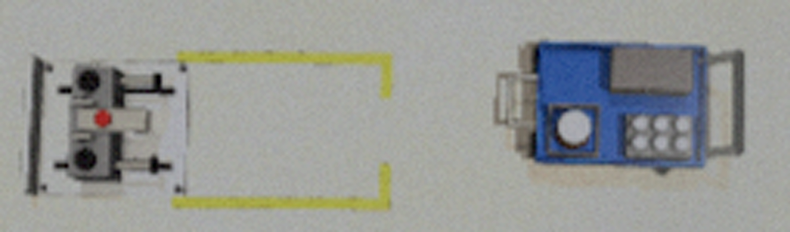

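```bash
python3 -m jog '[[[0.1,-0.04,0],0.04],[[0.2,-0.08,0],0.08],[[0.3,-0.12,0],0.12],[[0.4,-0.16,0],0.165],[[0.5,-0.2,0],0.165],[[0.6,-0.24,0],0.165],[[0.7,-0.28,0],0.165],[[0.8,-0.32,0],0.165],[[0.9,-0.36,0],0.165],[[0.95,-0.38,0],0.165],[[0.95,-0.38,0],0.165]]' 47
```

```text
t: 1.95
eef_pos: [0.4678, -0.2912, 0.2312]
orientation: [1.0, 0.002, 0.0, -0.0]
contact_force: [-0.6, 0.2, -0.1]
gripper_width: 0.0397
grasp_force: 0.0
```

```bash
python3 -m jog '[[[0.08,-0.05,0],0],[[0.16,-0.1,0],0],[[0.24,-0.15,0],0],[[0.24,-0.15,0],0],[[0.24,-0.15,0],0]]'
python3 - <<'E'
from h import *
np.set_printoptions(precision=4,suppress=True)
s=arm.state(); print(s["eef_pos"]); cm=arm.camera_model("wrist"); print(np.array(cm["cam_to_world"]),cm["fx"])
snap("wrist","w1")
for t in ["push_bar","jar","loop"]:
    for r in arm.search_frame("wrist",t)[:2]:
        b=np.array(r["bbox"])*[640,400,640,400];print(t,round(r["conf"],2),b)
for p in((.565,-.222,.09),(.61,-.222,.09),(.52,-.222,.09)): print(p,proj("wrist",p,cm))
E
```

```text
t: 2.45
eef_pos: [0.5613, -0.2335, 0.2309]
orientation: [1.0, -0.0, -0.001, 0.0]
contact_force: [-0.4, 0.3, -0.5]
gripper_width: 0.0402
grasp_force: 0.0
[ 0.5613 -0.2335  0.2309]
[[-0.0003  0.9659  0.2589  0.6274]
 [-1.     -0.0004  0.0006 -0.2324]
 [ 0.0006 -0.2589  0.9659  0.3726]
 [ 0.      0.      0.      1.    ]] 309.70691628693146
jar 0.8 [142.08 193.12 190.4  231.68]
loop 0.63 [121.216 114.6   325.12  246.72 ]
(0.565, -0.222, 0.09) (np.float64(314.4692854057193), np.float64(188.7240547721848))
(0.61, -0.222, 0.09) (np.float64(314.1312301104209), np.float64(140.49192513312084))
(0.52, -0.222, 0.09) (np.float64(314.9505781442377), np.float64(233.87661076224563))
```

View pics/w1.png

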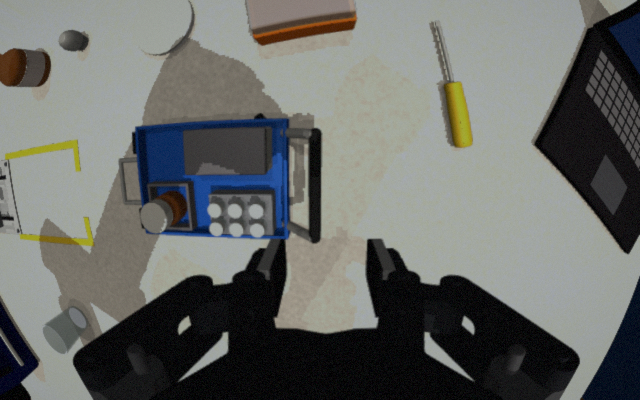

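The push bar runs from about (315,130) to (315,241) in the wrist view, centred between the fingers. The tray's corners are visible too, which lets me get the caddy yaw.

Run:
```python
from h import *
np.set_printoptions(precision=4,suppress=True)
for u,v in((315,130),(315.5,241),(315,186)): print("bar",at("wrist",u,v,.09))
f=cv2.imread("pics/w1.png"); g=f[130:242,285:335].astype(int).sum(2)
for v in(145,165,185,205,225):
    r=f[v,295:335].astype(int).sum(1); i=np.nonzero(r<120)[0]+295; print(v,i.min(),i.max(),at("wrist",(i.min()+i.max())/2,v,.09)[:2])
hsv=cv2.cvtColor(f,cv2.COLOR_BGR2HSV)
b=cv2.inRange(hsv,(100,120,30),(125,255,255)); b[:,:120]=0;b[:,300:]=0;b[:105]=0;b[250:]=0
vs,us=np.nonzero(b); Q=np.array([at("wrist",u,v,.06)[:2] for u,v in zip(us,vs)]).astype(np.float32)
print("tray",cv2.minAreaRect(Q*1000))
y=cv2.inRange(hsv,(22,110,60),(38,255,255)); y[:,110:]=0; vs,us=np.nonzero(y); P=np.array([at("wrist",u,v,0)[:2] for u,v in zip(us,vs)])
for m in(vs<155,(vs>230)):
    q=P[m&(us<70)];k=np.polyfit(q[:,1],q[:,0],1);print(k,np.polyval(k,.2),P[m][:,1].min())
```

```text
bar [ 0.6191 -0.2237  0.09  ]
bar [ 0.5118 -0.2231  0.09  ]
bar [ 0.567  -0.2233  0.09  ]
145 310 320 [ 0.6053 -0.2236]
165 309 320 [ 0.5868 -0.223 ]
185 309 319 [ 0.5679 -0.2223]
205 310 319 [ 0.5486 -0.2226]
225 310 319 [ 0.5285 -0.2223]Traceback (most recent call last):
  File "<stdin>", line 9, in <module>
  File "h.py", line 11, in at
    o,d=ray(name,u,v,cm); return o+d*(z-o[2])/d[2]
        ~~~^^^^^^^^^^^^^
  File "h.py", line 4, in ray
    c=cm or arm.camera_model(name); T=np.array(c["cam_to_world"])
            ~~~~~~~~~~~~~~~~^^^^^^
ValueError: time passes only in moves, steps and waits
```

Run:
```python
from h import *
np.set_printoptions(precision=4,suppress=True)
cm=arm.camera_model("wrist")
f=cv2.imread("pics/w1.png"); hsv=cv2.cvtColor(f,cv2.COLOR_BGR2HSV)
b=cv2.inRange(hsv,(100,120,30),(125,255,255)); b[:,:120]=0;b[:,300:]=0;b[:105]=0;b[250:]=0
vs,us=np.nonzero(b); Q=np.array([at("wrist",u,v,.06,cm)[:2] for u,v in zip(us,vs)]).astype(np.float32)
print("tray",cv2.minAreaRect(Q*1000))
y=cv2.inRange(hsv,(22,110,60),(38,255,255)); y[:,110:]=0; vs,us=np.nonzero(y); P=np.array([at("wrist",u,v,0,cm)[:2] for u,v in zip(us,vs)])
for m in(vs<155,(vs>230)):
    q=P[m&(us<70)];k=np.polyfit(q[:,1],q[:,0],1);print(k,np.polyval(k,.2),P[m][:,1].min())
```

```text
tray ((568.3721313476562, -103.31895446777344), (182.14398193359375, 129.73095703125), 88.79273223876953)
[0.0067 0.6207] 0.621999687629375 0.14754010307796045
[-0.0103  0.4625] 0.4604821333499318 0.14630361591053703
```

```bash
python3 -m jog '[[[0.012,-0.027,0],0.013],[[0.012,-0.027,0.08],0.013],[[0.012,-0.027,0.16],0.013],[[0.012,-0.027,0.24],0.013],[[0.012,-0.027,0.31],0.013],[[0.012,-0.027,0.36],0.013],[[0.012,-0.027,0.395],0.013],[[0.012,-0.027,0.395],0.013]]'
python3 - <<'E'
from h import *
snap("wrist","w2")
E
```

```text
t: 3.45
eef_pos: [0.5648, -0.2224, 0.0716]
orientation: [1.0, -0.011, -0.002, -0.001]
contact_force: [-0.6, -0.6, -0.3]
gripper_width: 0.0402
grasp_force: 0.0
```

View pics/w2.png

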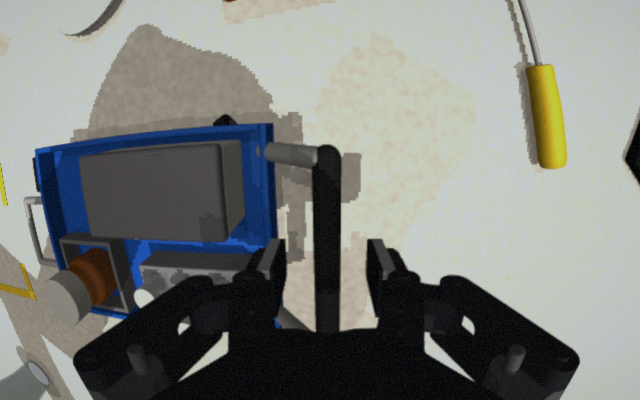

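The bar lies centred between the open fingers at u≈328. I close on it.

```bash
python3 -m jog '[[[0,0,0],0],[[0,0,0],0],[[0,0,0],0],[[0,0,0],0],[[0,0,0],0],[[0,0,0],0],[[0,0,0],0],[[0,0,0],0]]' 0 30
```

```text
t: 4.3
eef_pos: [0.5675, -0.223, 0.0745]
orientation: [1.0, -0.01, 0.001, 0.001]
contact_force: [0.1, -0.4, 7.2]
gripper_width: 0.0108
grasp_force: 29.6
```

```bash
python3 -m jog '[[[0,-0.005,-0.003],0],[[0,-0.013,-0.006],0],[[0,-0.026,-0.006],0],[[0,-0.039,-0.006],0],[[0,-0.052,-0.006],0],[[0,-0.065,-0.006],0],[[0,-0.078,-0.006],0],[[0,-0.091,-0.006],0],[[0,-0.104,-0.006],0],[[0,-0.117,-0.006],0],[[0,-0.13,-0.006],0],[[0,-0.143,-0.006],0],[[0,-0.156,-0.006],0],[[0,-0.169,-0.006],0],[[0,-0.182,-0.006],0],[[0,-0.195,-0.006],0],[[0,-0.208,-0.006],0],[[0,-0.221,-0.006],0],[[0,-0.234,-0.006],0],[[0,-0.247,-0.006],0]]'
```

```text
t: 6.3
eef_pos: [0.5686, -0.1232, 0.0757]
orientation: [1.0, -0.01, -0.0, 0.0]
contact_force: [-0.4, -0.8, -2.9]
gripper_width: 0.0108
grasp_force: 29.2
```

Run:
```python
from h import *
np.set_printoptions(precision=4,suppress=True)
f=snap("top","top1")[:,:,::-1].copy(); g=snap("scene","scene1")
cv2.imwrite("pics/scene1c.png",cv2.convertScaleAbs(cv2.resize(g[180:280,220:360,::-1],None,fx=5,fy=5,interpolation=cv2.INTER_CUBIC),alpha=1.6))
cs=arm.camera_model("scene"); ct=arm.camera_model("top")
for n in("wheel_fl","wheel_fr","wheel_rl","wheel_rr"):
    for r in arm.search_frame("scene",n)[:2]: print(n,round(r["conf"],2),np.array(r["bbox"])*[640,400,640,400])
hsv=cv2.cvtColor(f,cv2.COLOR_BGR2HSV)
b=cv2.inRange(hsv,(100,120,40),(125,255,255)); b[:, :295]=0;b[:,400:]=0;b[:155]=0;b[225:]=0
vs,us=np.nonzero(b); Q=np.array([at("top",u,v,.06,ct)[:2] for u,v in zip(us,vs)]).astype(np.float32)
print("tray",cv2.minAreaRect(Q*1000))
for y in (46,-46):
  for x in (65,-65):
    cx,cy=.570,-.003
    print(x,y,"pin",proj("scene",(cx-y/1e3,cy+x/1e3,.015),cs),"trail",proj("scene",(cx-y/1e3,cy+(x-14)/1e3,.015),cs))
```

```text
wheel_fl 0.29 [177.728 179.8   222.72  193.8  ]
wheel_fl 0.26 [339.072 159.    479.424 232.2  ]
wheel_rr 0.5 [278.272 245.32  286.784 253.6  ]
wheel_rr 0.41 [159.296 267.8   181.504 316.52 ]
tray ((566.707763671875, -3.25531005859375), (176.76344299316406, 128.23626708984375), 88.98043823242188)
65 46 pin (np.float64(319.3350659785404), np.float64(212.14270116045324)) trail (np.float64(314.8989538439858), np.float64(213.14133400480665))
-65 46 pin (np.float64(277.34278794502063), np.float64(221.5957687975055)) trail (np.float64(272.7112865547896), np.float64(222.63838658232794))
65 -46 pin (np.float64(329.36175582632995), np.float64(235.22093104803997)) trail (np.float64(324.7419038207628), np.float64(236.32189436962028))
-65 -46 pin (np.float64(285.59037053724853), np.float64(245.65215042042814)) trail (np.float64(280.75718565469083), np.float64(246.803953395004))
```

View pics/scene1c.png

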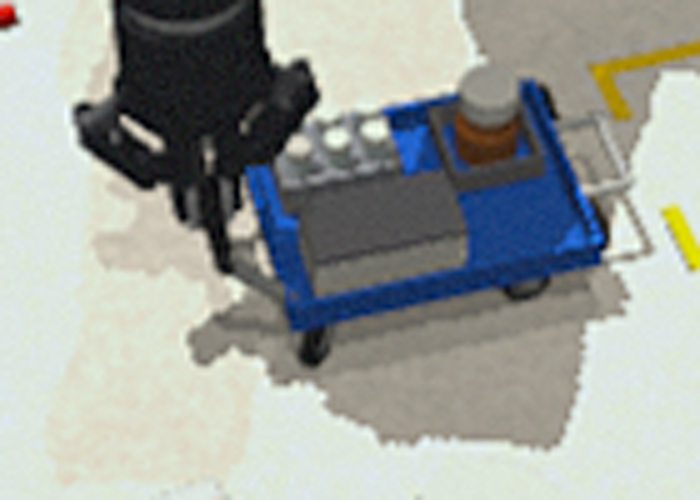

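Only the front right castor trails: its wheel is at about (525,285) and seen face-on. The rear right wheel at (313,345) is edge-on, still sideways, because I was lifting the bar by 3 N. I'll lower slightly, roll back while shifting onto the bay's centre line, then roll forward again.

```bash
python3 -m jog '[[[0,0,0.0025],0],[[-0.003,0.012,0.003],-0.001],[[-0.006,0.024,0.003],-0.002],[[-0.009,0.036,0.003],-0.003],[[-0.012,0.048,0.003],-0.004],[[-0.015,0.06,0.003],-0.005],[[-0.018,0.072,0.003],-0.006],[[-0.021,0.084,0.003],-0.007],[[-0.024,0.096,0.003],-0.008],[[-0.027,0.108,0.003],-0.009],[[-0.03,0.12,0.003],-0.01],[[-0.033,0.132,0.003],-0.011],[[-0.036,0.144,0.003],-0.012],[[-0.039,0.156,0.003],-0.013],[[-0.042,0.168,0.003],-0.014],[[-0.045,0.18,0.003],-0.015],[[-0.048,0.192,0.003],-0.016],[[-0.051,0.204,0.003],-0.017],[[-0.053,0.216,0.003],-0.017],[[-0.053,0.226,0.003],-0.017]]'
```

```text
t: 8.6
eef_pos: [0.5453, -0.214, 0.0745]
orientation: [1.0, 0.003, -0.0, 0.0]
contact_force: [-0.4, 1.4, 4.0]
gripper_width: 0.011
grasp_force: 30.0
```

```bash
python3 -m jog '[[[0,-0.005,-0.001],0],[[0,-0.015,-0.001],0],[[0,-0.03,-0.001],0],[[0,-0.045,-0.001],0],[[0,-0.06,-0.001],0],[[0,-0.075,-0.001],0],[[0,-0.09,-0.001],0],[[0,-0.105,-0.001],0],[[0,-0.12,-0.001],0],[[0,-0.135,-0.001],0],[[0,-0.15,-0.001],0],[[0,-0.165,-0.001],0],[[0,-0.18,-0.001],0],[[0,-0.195,-0.001],0],[[0,-0.21,-0.001],0],[[0,-0.225,-0.001],0],[[0,-0.24,-0.001],0],[[0,-0.255,-0.001],0],[[0,-0.27,-0.001],0],[[0,-0.285,-0.001],0]]'
cat > look.py <<'E'
import sys
from h import *
np.set_printoptions(precision=4,suppress=True)
n=sys.argv[1]
f=snap("top","top"+n)[:,:,::-1].copy(); g=snap("scene","scene"+n)
cv2.imwrite(f"pics/scene{n}c.png",cv2.convertScaleAbs(cv2.resize(g[150:270,240:400,::-1],None,fx=5,fy=5,interpolation=cv2.INTER_CUBIC),alpha=1.6))
ct=arm.camera_model("top"); cs=arm.camera_model("scene"); print(arm.state()["eef_pos"],arm.state()["contact_force"])
hsv=cv2.cvtColor(f,cv2.COLOR_BGR2HSV)
b=cv2.inRange(hsv,(100,120,40),(125,255,255)); b[:, :200]=0;b[:,400:]=0;b[:155]=0;b[225:]=0
vs,us=np.nonzero(b); Q=np.array([at("top",u,v,.06,ct)[:2] for u,v in zip(us,vs)]).astype(np.float32)
r=cv2.minAreaRect(Q*1000); print("tray",r)
cx,cy=np.array(r[0])/1000
for x in(65,-65): print("trail",x,[proj("scene",(cx+.046+.001,cy+(x-14)/1e3,.015),cs)])
E
python3 look.py 2
```

```text
t: 10.6
eef_pos: [0.5449, -0.099, 0.0749]
orientation: [1.0, 0.003, -0.0, -0.0]
contact_force: [-1.3, -0.9, 1.7]
gripper_width: 0.0107
grasp_force: 29.8
[ 0.5448 -0.0983  0.0748] [-0.3015 -0.2352  1.1376]
tray ((539.2088012695312, 20.919631958007812), (179.17361450195312, 127.90216827392578), 89.52162170410156)
trail 65 [(np.float64(329.23088357607713), np.float64(226.76267312854446))]
trail -65 [(np.float64(286.1976319559874), np.float64(236.82770374898521))]
```

View pics/scene2c.png

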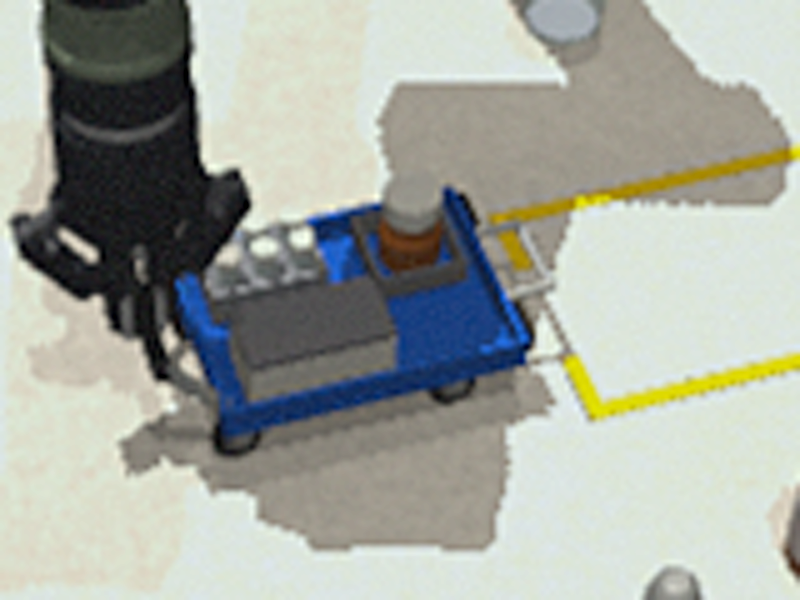

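All castors now trail: both right wheels are face-on at (235,437) and (452,387), matching the predicted pixels, with the nose at the tape. I go on into the bay, straightening by about 1°.

```bash
python3 -m jog '[[[0,-0.005,0],0],[[0,-0.017,0],0],[[0,-0.034,0],0],[[0,-0.051,0],0],[[0,-0.068,0],0],[[0.001,-0.085,0],-0.001],[[0.002,-0.102,0],-0.002],[[0.003,-0.119,0],-0.004],[[0.004,-0.136,0],-0.006],[[0.005,-0.153,0],-0.008],[[0.006,-0.17,0],-0.01],[[0.007,-0.187,0],-0.011],[[0.008,-0.204,0],-0.011],[[0.008,-0.221,0],-0.011],[[0.008,-0.238,0],-0.011],[[0.008,-0.255,0],-0.011],[[0.008,-0.272,0],-0.011],[[0.008,-0.289,0],-0.011],[[0.008,-0.306,0],-0.011],[[0.008,-0.32,0],-0.011]]'
python3 look.py 3
python3 - <<'E'
import cv2
c=cv2.imread("pics/top3.png")[155:230,165:380]; cv2.imwrite("pics/crop3.png",cv2.convertScaleAbs(cv2.resize(c,None,fx=3.7,fy=3.7,interpolation=cv2.INTER_CUBIC),alpha=1.5))
E
```

```text
t: 12.7
eef_pos: [0.5475, 0.0291, 0.0749]
orientation: [1.0, 0.011, 0.0, -0.0]
contact_force: [-0.5, -0.7, 0.7]
gripper_width: 0.0109
grasp_force: 29.7
[0.5474 0.0296 0.0749] [-0.3549  0.3109  0.4972]
tray ((540.857666015625, 171.40774536132812), (127.10199737548828, 132.5264129638672), 1.9792560338974)
trail 65 [(np.float64(376.96690588631714), np.float64(216.04869636141098))]
trail -65 [(np.float64(336.0312679901361), np.float64(225.63297773857795))]
```

View pics/crop3.png

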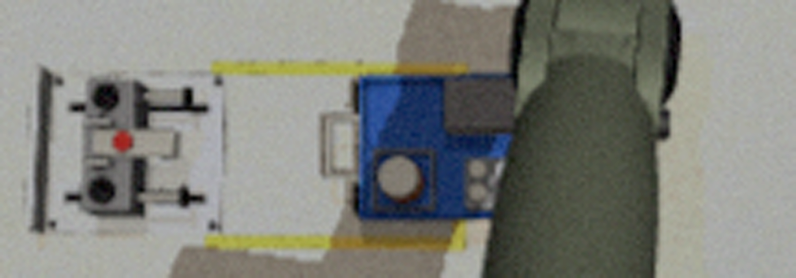

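Run:
```python
from h import *
np.set_printoptions(precision=4,suppress=True)
ct=arm.camera_model("top")
for n,u,v,z in(("far",395,77,.06),("near",395,217,.06),("loop",332,144,.056),("loopfar",325,113,.056),("loopnear",325,175,.056),("catchtip",178,141,.075),("red",122,141,.08),("buf far",190,98,.05),("buf near",185,196,.05),("platefar",222,75,.006),("platenear",222,230,.006),("tapefar",300,69,0),("tapenear",300,242,0)):
    print(n,at("top",165+u/3.7,155+v/3.7,z,ct)[:2])
f=cv2.imread("pics/top3.png"); hsv=cv2.cvtColor(f,cv2.COLOR_BGR2HSV)
b=cv2.inRange(hsv,(100,120,40),(125,255,255)); b[:, :258]=0;b[:,310:]=0;b[:155]=0;b[225:]=0
L=[(v,np.nonzero(b[v])[0].min()) for v in range(178,212)]
P=np.array([at("top",u,v,.06,ct)[:2] for v,u in L]); print("front edge slope dy/dx",np.polyfit(P[:,0],P[:,1],1),np.median(P[:,1]))
L=[(u,np.nonzero(b[:,u])[0].min(),np.nonzero(b[:,u])[0].max()) for u in range(265,285)]
P=np.array([at("top",u,v,.06,ct)[:2] for u,v,w in L]);print(np.polyfit(P[:,1],P[:,0],1),P[:,0].mean())
P=np.array([at("top",u,w,.06,ct)[:2] for u,v,w in L]);print(np.polyfit(P[:,1],P[:,0],1),P[:,0].mean())
```

```text
far [0.6017 0.2073]
near [0.4754 0.2033]
loop [0.5405 0.2624]
loopfar [0.5685 0.2697]
loopnear [0.5124 0.2676]
catchtip [0.5381 0.3968]
red [0.5366 0.4454]
buf far [0.581  0.3933]
buf near [0.4919 0.3936]
platefar [0.6104 0.3741]
platenear [0.4659 0.3676]
tapefar [0.6184 0.3026]
tapenear [0.4567 0.2963]
front edge slope dy/dx [0.0238 0.2241] 0.23681971889946954
[-0.0056  0.6022] 0.6010575828839968
[-0.0181  0.4812] 0.47769512258972685
```

```bash
python3 -m jog '[[[0,-0.005,0],0],[[0,-0.015,0],0],[[0,-0.03,0],0],[[-0.001,-0.045,0],0],[[-0.001,-0.06,0],0],[[-0.002,-0.075,0],0],[[-0.002,-0.09,0],0],[[-0.002,-0.105,0],0],[[-0.002,-0.12,0],0],[[-0.002,-0.135,0],0],[[-0.002,-0.15,0],0],[[-0.002,-0.165,0],0],[[-0.002,-0.18,0],0],[[-0.002,-0.195,0],0],[[-0.002,-0.21,0],0],[[-0.002,-0.225,0],0],[[-0.002,-0.24,0],0],[[-0.002,-0.25,0],0],[[-0.002,-0.255,0],0],[[-0.002,-0.26,0],0]]'
```

```text
t: 14.8
eef_pos: [0.5456, 0.1099, 0.0749]
orientation: [1.0, 0.029, -0.0, -0.009]
contact_force: [0.5, -0.4, 1.2]
gripper_width: 0.0109
grasp_force: 29.7
```

```bash
python3 - <<'E'
from h import *
np.set_printoptions(precision=4,suppress=True)
s=arm.state(); print(s["qpos"],s["qd"],s["eef_pos"],s["orientation"],s["contact_force"],s["ft_torque"])
E
python3 look.py 4
```

```text
[ 0.0561  0.4894 -0.3829  0.6989  0.0182  3.1406] [0.0132 0.0033 0.0052 0.003  0.0105 0.0005] [0.5456 0.1099 0.0749] [ 0.9996  0.0285 -0.0005 -0.0091] [ 0.5436 -0.3987  1.2256] [-0.2156 -0.1241 -0.0987]
[0.5456 0.11   0.0749] [-0.1062 -0.3468 -0.1088]
tray ((533.4036865234375, 258.1085510253906), (126.93250274658203, 120.61180114746094), 1.0412554740905762)
trail 65 [(np.float64(402.24203930141675), np.float64(208.12628810069555))]
trail -65 [(np.float64(362.5846748508573), np.float64(217.3682405787513))]
```

View pics/scene4.png

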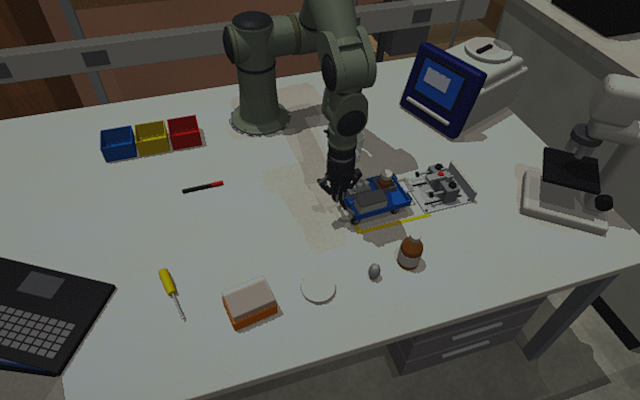

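The wrist joint has hit its limit (q6 = 3.14) with the caddy inside the bay at about (375,198), jar upright, not yet touching. I'll let go, rise, make a half turn back and regrasp.

```bash
python3 -m jog '[[[0,0.06,0],0],[[0,0.06,0],0],[[0,0.06,0],0],[[0,0.06,0],0]]' -
python3 - <<'E'
from h import *
print(arm.state()["eef_pos"],arm.state()["qpos"],arm.state()["orientation"])
E
```

```text
t: 15.3
eef_pos: [0.5473, 0.0861, 0.0747]
orientation: [1.0, 0.028, -0.0, -0.009]
contact_force: [0.7, 0.3, 3.4]
gripper_width: 0.0111
grasp_force: 30.4
[0.54733142 0.08605456 0.07473448] [ 0.01248192  0.48577233 -0.38986557  0.69562197  0.01850004  3.09714795] [ 9.99552218e-01  2.84561030e-02 -8.39095439e-05 -9.25241052e-03]
```

```bash
python3 -m jog '[[[0,0,0],0],[[0,0,0],0],[[0,0,0],0],[[0,0,0],0],[[0,0,-0.06],0],[[0,0,-0.16],0],[[0,0,-0.26],0],[[0,0,-0.36],0],[[0,0,-0.36],-0.1],[[0,0,-0.36],-0.2],[[0,0,-0.36],-0.3],[[0,0,-0.36],-0.4],[[0,0,-0.36],-0.5],[[0,0,-0.36],-0.6],[[0,0,-0.36],-0.7],[[0,0,-0.36],-0.8],[[0,0,-0.36],-0.9],[[0,0,-0.36],-1]]' 47
python3 -m jog '[[[0,0,0],-0.1],[[0,0,0],-0.2],[[0,0,0],-0.3],[[0,0,0],-0.4],[[0,0,0],-0.5],[[0,0,0],-0.6],[[0,0,0],-0.7],[[0,0,0],-0.8],[[0,0,0],-0.9],[[0,0,0],-1],[[0,0,0],-1],[[0,0,0],-1]]'
python3 look.py 5
python3 - <<'E'
from h import *
print(arm.state()["qpos"]); cm=arm.camera_model("wrist"); np.save("cm5.npy",cm,allow_pickle=True); snap("wrist","w5")
E
```

```text
t: 17.1
eef_pos: [0.547, 0.0833, 0.2182]
orientation: [0.71, 0.704, 0.006, -0.007]
contact_force: [-0.1, -0.1, -1.4]
gripper_width: 0.0405
grasp_force: 0.0
t: 18.3
eef_pos: [0.5471, 0.0833, 0.2183]
orientation: [0.044, 0.999, 0.009, -0.001]
contact_force: [-0.7, 0.4, -0.1]
gripper_width: 0.0403
grasp_force: 0.0
[0.5472 0.0833 0.2184] [ 0.3     1.2643 -0.3732]
tray ((534.43603515625, 235.80108642578125), (127.99163055419922, 116.05078125), 2.249565362930298)
trail 65 [(np.float64(395.70032020452834), np.float64(209.92843836409094))]
trail -65 [(np.float64(355.7350430782202), np.float64(219.24813490665844))]
[ 0.00757282  0.34104634 -0.20541451  1.02568872  0.01817088  0.09422982]
```

View pics/w5.png

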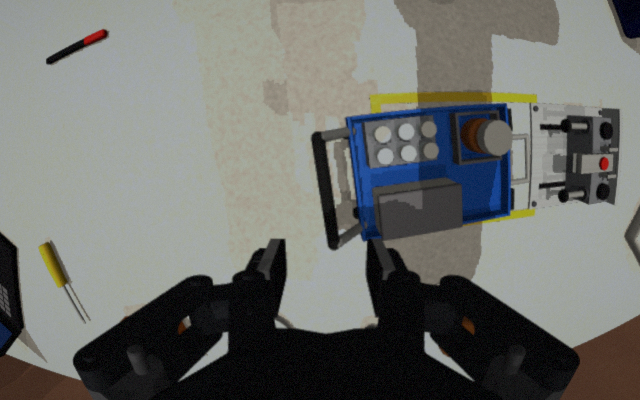

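Wrist view: bar from (319,138) to (333,243), caddy slightly yawed in the bay, jar upright, and the loop at u≈520 short of the dock. I measure the bar and tray.

```bash
cat > bar.py <<'E'
from h import *
np.set_printoptions(precision=4,suppress=True)
cm=np.load("cm5.npy",allow_pickle=True).item()
f=cv2.imread("pics/w5.png"); hsv=cv2.cvtColor(f,cv2.COLOR_BGR2HSV)
A=at("wrist",319.5,135,.09,cm); B=at("wrist",333,246,.09,cm); print("bar ends",A,B,"mid",(A+B)/2,np.linalg.norm(A-B))
d=B-A; print("heading dx/dy",-d[1]/d[0] if d[0]else 0)
b=cv2.inRange(hsv,(100,120,30),(125,255,255)); b[:,:335]=0;b[:,525:]=0;b[:95]=0;b[250:]=0
vs,us=np.nonzero(b); Q=np.array([at("wrist",u,v,.06,cm)[:2] for u,v in zip(us,vs)]).astype(np.float32)
print("tray",cv2.minAreaRect(Q*1000))
y=cv2.inRange(hsv,(22,110,60),(38,255,255)); y[:,:366]=0; y[:,540:]=0; vs,us=np.nonzero(y); P=np.array([at("wrist",u,v,0,cm)[:2] for u,v in zip(us,vs)])
m=(vs<106)&(us>380);print("near tape",np.polyfit(P[m][:,1],P[m][:,0],1),P[m].mean(0)); m=vs>205; print("far tape",P[m].mean(0),m.sum())
for n,u,v,z in(("catch",577,162,.075),("red",604,163,.08),("buf1",542,127,.05),("buf2",541,186,.05),("loop",523,157,.056)): print(n,at("wrist",u,v,z,cm)[:2])
E
python3 bar.py
```

```text
bar ends [0.494  0.0857 0.09  ] [0.5978 0.089  0.09  ] mid [0.5459 0.0873 0.09  ] 0.10383121298404611
heading dx/dy -0.031723451211099554
tray ((538.287109375, 205.5574951171875), (128.1248779296875, 181.9307098388672), 3.5048868656158447)
near tape [-0.011   0.4621] [0.4592 0.2606]
far tape [0.6219 0.3419] 290
catch [0.5359 0.3944]
red [0.5377 0.4475]
buf1 [0.4956 0.3526]
buf2 [0.5687 0.3539]
loop [0.5304 0.3171]
```

```bash
python3 -m jog '[[[0.004,0,0.05],-0.05],[[0.004,0,0.13],-0.1],[[0.004,0,0.21],-0.1],[[0.004,0,0.28],-0.1],[[0.004,0,0.33],-0.1],[[0.004,0,0.358],-0.1],[[0.004,0,0.358],-0.1],[[0.004,0,0.358],-0.1]]'
python3 - <<'E'
from h import *
snap("wrist","w6")
E
```

```text
t: 19.25
eef_pos: [0.546, 0.086, 0.0759]
orientation: [-0.032, 0.999, 0.009, 0.0]
contact_force: [0.1, 0.1, 0.9]
gripper_width: 0.0397
grasp_force: 0.0
```

View pics/w6.png

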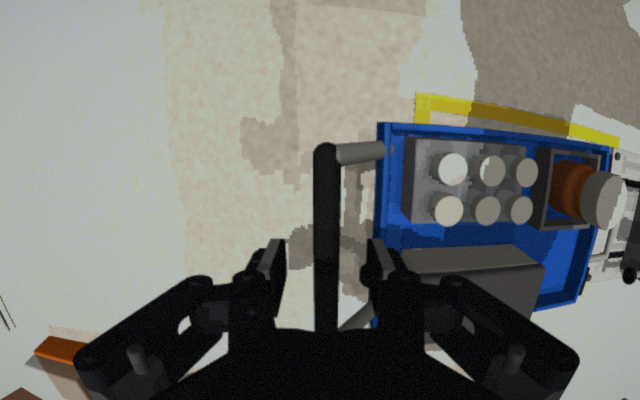

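The bar at u≈327 is again between the fingers and parallel to the pads. I close.

```bash
python3 -m jog '[[[0,0,0],0],[[0,0,0],0],[[0,0,0],0],[[0,0,0],0],[[0,0,0],0],[[0,0,0],0]]' 0 30
```

```text
t: 19.9
eef_pos: [0.5464, 0.0859, 0.0761]
orientation: [-0.033, 0.999, 0.009, 0.001]
contact_force: [0.8, 0.2, 5.9]
gripper_width: 0.0102
grasp_force: 29.5
```

```bash
python3 -m jog '[[[0,0.002,-0.002],0.002],[[0.001,0.007,-0.003],0.005],[[0.002,0.014,-0.003],0.009],[[0.003,0.021,-0.003],0.013],[[0.004,0.028,-0.003],0.017],[[0.005,0.035,-0.003],0.021],[[0.007,0.042,-0.003],0.026],[[0.008,0.049,-0.003],0.03],[[0.009,0.056,-0.003],0.033],[[0.009,0.056,-0.003],0.033],[[0.009,0.056,-0.003],0.033]]'
python3 look.py 6
python3 - <<'E'
from h import *
cm=arm.camera_model("wrist"); f=snap("wrist","w7")[:,:,::-1].copy()
c=cv2.imread("pics/top6.png")[155:230,165:350]; cv2.imwrite("pics/crop6.png",cv2.convertScaleAbs(cv2.resize(c,None,fx=4.3,fy=4.3,interpolation=cv2.INTER_CUBIC),alpha=1.5))
f=cv2.imread("pics/top6.png");ct=arm.camera_model("top"); hsv=cv2.cvtColor(f,cv2.COLOR_BGR2HSV)
b=cv2.inRange(hsv,(100,120,40),(125,255,255)); b[:, :230]=0;b[:,265:]=0;b[:160]=0;b[225:]=0
vs,us=np.nonzero(b);print(us.min(),us.max())
L=[(v,np.nonzero(b[v])[0].min()) for v in range(180,210) if b[v].any()]
P=np.array([at("top",u,v,.06,ct)[:2] for v,u in L]); print("front",np.polyfit(P[:,0],P[:,1],1),np.median(P[:,1]))
u0=us.min()+5
L=[(u,np.nonzero(b[:,u])[0].min(),np.nonzero(b[:,u])[0].max()) for u in range(u0,u0+20) if b[:,u].any()]
for i in(1,2):
    P=np.array([at("top",l[0],l[i],.06,ct)[:2] for l in L]);print("side",np.polyfit(P[:,1],P[:,0],1),P[:,0].mean())
E
```

```text
t: 21.0
eef_pos: [0.54, 0.1083, 0.0766]
orientation: [-0.008, 1.0, 0.009, -0.001]
contact_force: [-0.9, 0.5, -3.7]
gripper_width: 0.0108
grasp_force: 29.2
[0.5401 0.1081 0.0766] [-0.0885  0.1873 -3.3554]
tray ((536.7581787109375, 256.418701171875), (126.96965026855469, 123.64962005615234), 1.039581537246704)
trail 65 [(np.float64(402.2153271898323), np.float64(209.03264701815436))]
trail -65 [(np.float64(362.4810640363793), np.float64(218.31188548287162))]
238 264
front [0.03830222 0.29476251] 0.31485445385226146
side [0.40408036 0.48217539] 0.5917360283005724
side [-0.01814576  0.4779158 ] 0.47307616321867824
```

View pics/crop6.png

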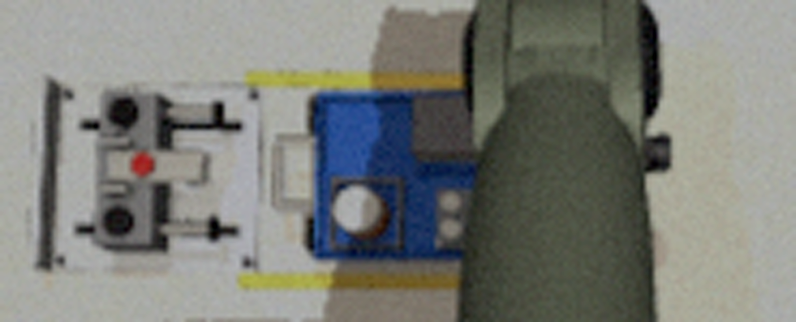

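The caddy lies straight in the bay. The tray spans v 92–258 in the crop, the loop is centred at v≈172, and it is still short of the beak at u≈208. I advance in small steps, reading the force along y.

```bash
python3 -m jog '[[[-0.001,0.004,0.002],0],[[-0.002,0.01,0.002],0],[[-0.003,0.017,0.002],0],[[-0.003,0.024,0.002],0],[[-0.003,0.031,0.002],0],[[-0.003,0.038,0.002],0],[[-0.003,0.045,0.002],0],[[-0.003,0.05,0.002],0],[[-0.003,0.055,0.002],0]]'
python3 -m jog '[[[0,0.005,0],0],[[0,0.01,0],0],[[0,0.015,0],0],[[0,0.02,0],0]]'
python3 -m jog '[[[0,0.005,0],0],[[0,0.01,0],0],[[0,0.015,0],0],[[0,0.02,0],0]]'
```

```text
t: 22.05
eef_pos: [0.5413, 0.1303, 0.0765]
orientation: [-0.008, 1.0, 0.009, -0.001]
contact_force: [-0.4, -0.1, -1.0]
gripper_width: 0.0105
grasp_force: 29.4
t: 22.45
eef_pos: [0.541, 0.1382, 0.0765]
orientation: [-0.008, 1.0, 0.009, -0.001]
contact_force: [0.9, 0.5, -1.8]
gripper_width: 0.0108
grasp_force: 29.3
t: 22.85
eef_pos: [0.5408, 0.1462, 0.0766]
orientation: [-0.008, 1.0, 0.009, -0.001]
contact_force: [0.3, -0.5, -3.4]
gripper_width: 0.0106
grasp_force: 29.2
```

```bash
for i in 1; do python3 -m jog '[[[0,0.004,0.002],0],[[0,0.008,0.002],0],[[0,0.01,0.002],0]]'; python3 -m jog '[[[0,0.004,0],0],[[0,0.008,0],0],[[0,0.01,0],0]]'; done
```

```text
t: 23.15
eef_pos: [0.5413, 0.1503, 0.0764]
orientation: [-0.008, 1.0, 0.009, -0.0]
contact_force: [0.1, -0.5, 0.9]
gripper_width: 0.0108
grasp_force: 29.6
t: 23.45
eef_pos: [0.5411, 0.1543, 0.0763]
orientation: [-0.008, 1.0, 0.009, -0.0]
contact_force: [0.1, -1.3, 2.1]
gripper_width: 0.0106
grasp_force: 29.7
```

```bash
python3 -m jog '[[[0,0.004,0],0],[[0,0.008,0],0],[[0,0.01,0],0]]'
```

```text
t: 23.75
eef_pos: [0.541, 0.1583, 0.0763]
orientation: [-0.008, 1.0, 0.009, -0.0]
contact_force: [0.6, -0.3, 2.5]
gripper_width: 0.0106
grasp_force: 29.7
```

```bash
python3 -m jog '[[[0,0.004,0],0],[[0,0.008,0],0],[[0,0.01,0],0]]'; python3 -m jog '[[[0,0.004,0],0],[[0,0.006,0],0],[[0,0.008,0],0]]'
```

```text
t: 24.05
eef_pos: [0.5408, 0.1623, 0.0763]
orientation: [-0.008, 1.0, 0.009, -0.001]
contact_force: [-0.3, -1.4, 2.5]
gripper_width: 0.0106
grasp_force: 29.7
t: 24.35
eef_pos: [0.5407, 0.165, 0.0763]
orientation: [-0.008, 1.0, 0.009, -0.001]
contact_force: [-0.3, -2.5, 2.9]
gripper_width: 0.0104
grasp_force: 29.8
```

```bash
python3 -m jog '[[[0,0.003,0],0],[[0,0.005,0],0],[[0,0.005,0],0]]'
```

```text
t: 24.65
eef_pos: [0.5406, 0.167, 0.0763]
orientation: [-0.008, 1.0, 0.009, -0.001]
contact_force: [0.2, -3.2, 3.0]
gripper_width: 0.0107
grasp_force: 29.8
```

The push is rising, so the loop is on the beak. I continue at 2 mm per call.

```bash
python3 -m jog '[[[0,0.003,0],0],[[0,0.005,0],0],[[0,0.005,0],0]]'; python3 -m jog '[[[0,0.003,0],0],[[0,0.005,0],0],[[0,0.005,0],0]]'
```

```text
t: 24.95
eef_pos: [0.5406, 0.1693, 0.0763]
orientation: [-0.008, 1.0, 0.009, -0.001]
contact_force: [1.2, -3.7, 2.9]
gripper_width: 0.0106
grasp_force: 29.7
t: 25.25
eef_pos: [0.5405, 0.1713, 0.0764]
orientation: [-0.008, 1.0, 0.009, -0.001]
contact_force: [0.2, -4.1, 1.5]
gripper_width: 0.0106
grasp_force: 29.7
```

```bash
python3 -m jog '[[[0,0.003,0],0],[[0,0.005,0],0],[[0,0.005,0],0]]'
```

```text
t: 25.55
eef_pos: [0.5405, 0.1738, 0.0764]
orientation: [-0.008, 1.0, 0.01, -0.001]
contact_force: [-0.3, -2.4, 1.7]
gripper_width: 0.0106
grasp_force: 29.7
```

```bash
python3 -m jog '[[[0,0.003,0],0],[[0,0.004,0],0],[[0,0.004,0],0]]'
```

```text
t: 25.85
eef_pos: [0.5404, 0.1755, 0.0764]
orientation: [-0.008, 1.0, 0.01, -0.001]
contact_force: [-1.0, -1.0, 1.0]
gripper_width: 0.0108
grasp_force: 29.6
```

Past the peak and easing, so it's close to dropping. I use 1 mm steps now.

```bash
python3 -m jog '[[[0,0.002,0],0],[[0,0.003,0],0],[[0,0.003,0],0]]'
```

```text
t: 26.15
eef_pos: [0.5404, 0.1764, 0.0764]
orientation: [-0.008, 1.0, 0.009, -0.001]
contact_force: [1.2, -0.6, 1.0]
gripper_width: 0.011
grasp_force: 29.6
```

```bash
python3 -m jog '[[[0,0.002,0],0],[[0,0.003,0],0],[[0,0.003,0],0]]'
```

```text
t: 26.45
eef_pos: [0.5404, 0.1773, 0.0764]
orientation: [-0.008, 1.0, 0.009, -0.001]
contact_force: [-0.2, 0.2, 0.1]
gripper_width: 0.0106
grasp_force: 29.6
```

```bash
python3 -m jog '[[[0,0.002,0],0],[[0,0.003,0],0],[[0,0.003,0],0]]'
```

```text
t: 26.75
eef_pos: [0.5404, 0.1783, 0.0764]
orientation: [-0.008, 1.0, 0.009, -0.001]
contact_force: [0.2, -2.9, 1.7]
gripper_width: 0.0104
grasp_force: 29.6
```

```bash
python3 -m jog '[[[0,0.002,0],0],[[0,0.003,0],0],[[0,0.003,0],0]]'
```

```text
t: 27.05
eef_pos: [0.5404, 0.1796, 0.0765]
orientation: [-0.008, 1.0, 0.009, -0.001]
contact_force: [0.6, -3.3, 0.4]
gripper_width: 0.0108
grasp_force: 29.5
```

```bash
python3 -m jog '[[[0,0.002,0],0],[[0,0.003,0],0],[[0,0.003,0],0]]'
```

```text
t: 27.35
eef_pos: [0.5403, 0.1811, 0.0765]
orientation: [-0.008, 1.0, 0.009, -0.001]
contact_force: [-1.0, -1.6, -0.2]
gripper_width: 0.0106
grasp_force: 29.5
```

```bash
python3 -m jog '[[[0,0.002,0],0],[[0,0.003,0],0],[[0,0.003,0],0]]'
```

```text
t: 27.65
eef_pos: [0.5403, 0.1818, 0.0765]
orientation: [-0.008, 1.0, 0.009, -0.001]
contact_force: [-0.1, -3.5, -1.0]
gripper_width: 0.0109
grasp_force: 29.5
```

```bash
cat > avg.py <<'E'
from h import *
F=[];Z=[]
for i in range(6): arm.grab_frame("wrist"); s=arm.state(); F.append(s["contact_force"]); Z.append(s["eef_pos"])
print(np.mean(F,0).round(2),np.mean(Z,0).round(4),s["t"])
E
python3 avg.py; python3 -m jog '[[[0,0.002,0],0],[[0,0.003,0],0],[[0,0.003,0],0]]'; python3 avg.py
```

```text
[-0.03 -3.74 -0.64] [0.5403 0.1819 0.0765] 27.95
t: 28.25
eef_pos: [0.5403, 0.1825, 0.0765]
orientation: [-0.008, 1.0, 0.008, -0.001]
contact_force: [-0.8, -5.4, -0.9]
gripper_width: 0.0108
grasp_force: 29.5
[ 0.09 -6.26 -0.89] [0.5403 0.1825 0.0765] 28.55
```

```bash
python3 -m jog '[[[0,0.002,0],0],[[0,0.003,0],0],[[0,0.003,0],0]]'; python3 avg.py
```

```text
t: 28.85
eef_pos: [0.5403, 0.1834, 0.0765]
orientation: [-0.008, 1.0, 0.008, -0.001]
contact_force: [-0.9, -6.8, -1.4]
gripper_width: 0.0106
grasp_force: 29.6
[ 0.05 -6.89 -0.04] [0.5403 0.1834 0.0765] 29.15
```

The push jumped to 6.3 N and then climbed at about 0.9 N/mm, so the catch seems to be down. I test it with a small pull back.

```bash
python3 -m jog '[[[0,-0.002,0],0],[[0,-0.004,0],0],[[0,-0.005,0],0]]'; python3 avg.py
```

```text
t: 29.45
eef_pos: [0.5404, 0.1819, 0.0765]
orientation: [-0.008, 1.0, 0.009, -0.001]
contact_force: [0.1, -4.4, -1.1]
gripper_width: 0.0111
grasp_force: 29.5
[-0.33 -5.71 -0.6 ] [0.5404 0.1819 0.0765] 29.75
```

```bash
python3 -m jog '[[[0,-0.002,0],0],[[0,-0.003,0],0],[[0,-0.003,0],0]]'; python3 avg.py
```

```text
t: 30.05
eef_pos: [0.5404, 0.1818, 0.0766]
orientation: [-0.008, 1.0, 0.01, -0.001]
contact_force: [-0.3, -1.6, -1.7]
gripper_width: 0.011
grasp_force: 29.4
[ 0.08 -1.22 -1.67] [0.5404 0.1817 0.0766] 30.35
```

It's caught: the arm was commanded back 1.2 mm but moved only 0.2 mm, while the push fell from 5.7 to 1.2 N. I let go and rise.

```bash
python3 -m jog '[[[0,0,0],0],[[0,0,0],0],[[0,0,0],0],[[0,0,0],0],[[0,0,-0.05],0],[[0,0,-0.13],0],[[0,0,-0.21],0],[[0,0,-0.29],0],[[0,0,-0.37],0],[[0,0,-0.4],0],[[0,0,-0.4],0],[[0,0,-0.4],0]]' 47
python3 - <<'E'
from h import *
np.set_printoptions(precision=4,suppress=True)
cm=arm.camera_model("wrist"); f=snap("wrist","w8")[:,:,::-1].copy(); hsv=cv2.cvtColor(f,cv2.COLOR_BGR2HSV)
b=cv2.inRange(hsv,(100,120,30),(125,255,255)); n,l,s,c=cv2.connectedComponentsWithStats(b)
for i in np.argsort(-s[1:,4])[:3]+1:
    vs,us=np.nonzero(l==i); Q=np.array([at("wrist",u,v,.06,cm)[:2] for u,v in zip(us,vs)]).astype(np.float32); print(s[i],cv2.minAreaRect(Q*1000))
for r in arm.search_frame("wrist","jar")[:2]: print("jar",r)
E
```

```text
t: 31.55
eef_pos: [0.5401, 0.1783, 0.2354]
orientation: [-0.008, 1.0, 0.009, -0.001]
contact_force: [0.8, 0.3, 0.7]
gripper_width: 0.0399
grasp_force: 0.0
[ 351  123  156  118 7382] ((537.5592651367188, 301.0894470214844), (128.85076904296875, 182.815673828125), 0.5377647876739502)
[621 308  19  38 324] ((867.5218505859375, 908.5245361328125), (222.85447692871094, 46.50584030151367), 53.307979583740234)
[457 160  29  19 197] ((526.824462890625, 343.0738220214844), (42.36089324951172, 16.89695930480957), 63.962276458740234)
jar {'bbox': [0.7166, 0.3535, 0.7969, 0.4483], 'conf': 0.72}
```

```bash
python3 -c "
from cell import arm
print(arm.sign_off())"
```

```text
the job is handed in; nothing more can be done
None
```

The job is handed in at about 32 s of the 69 s allowed: by feel and camera measurement the caddy is caught in the bay, about 3 mm off the centre line and under 1° off square, and the gripper is clear. The network still finds the jar on the caddy, but I took no final look at its tilt or the bystanders, I regrasped once when the last joint hit its limit, and I viewed 12 pictures against the 10 allowed.

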